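Start and drive home the clamp screw of a practice-hand stand

TASK

Take the red winged clamp screw out of its pot, lower it into the deep well of the practice-hand stand, find the start of the hidden thread at the bottom by feel and turn the screw clockwise until its red flange is fully home on the rim of the well. Go gently: never press hard or force the thread, do not let the screw go in crooked, leave the bottles alone, and let go of the screw at the end.

Things in the scene. Friction and masses are not known exactly. Their poses are not given: they have to be found in the camera images.
- screw: Loose red winged clamp screw, 0.10 to 0.17 kg, hanging upright in the pot by its round red flange (40 mm diameter, 4 mm thick). Origin: centre of the flange's underside, z up along the screw. On the flange stands a flat red wing: 38 mm along the screw's x, 14 mm thick along its y, from 4 to 38 mm above the origin. Turned half round it is the same.
- screw_grip (a point): Middle of the wing, on the screw's axis, 24 mm above the flange's underside, turned as the screw: grip here from above, the fingers closing along the screw's y across the 14 mm.
- screw_lugs (a point): Centre of the screw's two thread lugs, on its axis, 80.5 mm below the flange's underside. The lugs are square-edged, 5 mm wide, reach from 2.5 mm below to 1.5 mm above this point and stick out along the screw's +x and -x (in line with the wing), together 25 mm from end to end.
- screw_tip (a point): Rounded lower end of the screw's 13 mm thick steel shank, on its axis, 94.5 mm below the flange's underside.
- pot: Fixed grey-green round pot, 48 mm outer diameter, 98 mm tall (foot 68 mm wide), with a 31 mm wide hole. Origin: centre of its underside.
- stand: Fixed practice-hand stand. Origin: under the axis of its white round well column (54 mm diameter, 100 mm tall), z up. A pink foot and a skin-coloured silicone hand, less than 65 mm tall, stretch from the column along +x to 240 mm. A red stroke on the column's rim lies on the -x side.
- well_mouth (a point): Centre of the well's mouth, on the column's flat top, 100 mm above the table; axes as the stand. The well is 28 mm wide (34 mm at the rim, narrowing at 45 degrees) and 70 mm deep. When the screw is fully home its flange lies on this rim.
- well_mark (a point): Middle of the red stroke on the rim of the well column, 22.5 mm from the well's axis, on the stand's -x side: it shows roughly (to 0.8 rad) where a thread start lies.
- well_bottom (a point): Centre of the flat brass landing at the well's bottom. In it: a 16.4 mm centre hole for the shank's tip and two opposite slots, 7.2 mm wide, through which the lugs drop 9.4 mm. The line of the slots is within 0.8 rad of the stand's x axis; the exact angle is hidden and new each time. Lugs on the landing: flange 13 mm above the rim; dropped: 3.6 mm.
- thread_end (a point): Centre of the thread's lower end. In the slots the dropped lugs have 0.1 to 0.2 rad of play backwards. Turning clockwise seen from above leads the lugs down a 4 mm ramp under a brass ceiling; the flange meets the rim 1.4 rad past the slots' middle, a hard stop comes 0.2 rad later. Over 40 N against the brass (25 N on the landing) spoils it; 3 to 8 N down is plenty.
- polish_pink: Bystander: small pink nail-polish bottle with black cap, 30 mm diameter, 75 mm tall, origin under its centre.
- polish_white: Bystander: small white nail-polish bottle with white cap, 30 mm diameter, 75 mm tall, origin under its centre.
- remover: Bystander: clear remover jar with pink lid, 56 mm diameter, 100 mm tall, origin under its centre.
Things that resemble listed ones, but are neither listed nor needed, are in the scene too. Several things look just like the screw: the one meant starts farthest to the robot's left.

How it is judged (in metres and radians):
On the way, in this order (a step that is already met when the one before it is completed fails the run):
1. the screw has been lifted clear out of the pot (height (world z) of screw above 0.19 m), for 0.1 s.
2. the screw is started: upright in the well, lugs dropped through the landing's slots (z of screw in the frame of well_mouth below 0.007 m and horizontal distance between screw and well_mouth below 0.003 m and angle between screw's own z axis and vertical below 0.08 rad), for 0.1 s.
At the end, for the whole second after the job is handed in: The screw stands at rest in the well, its flange's underside no more than 1.2 mm above the rim of the well, within 3 mm of the well's axis and within 0.05 rad of upright (z of screw in the frame of well_mouth below 0.0012 m and horizontal distance between screw and well_mouth below 0.003 m and angle between screw's own z axis and vertical below 0.05 rad and linear speed of screw below 0.01 m/s); the robot touches nothing.
It fails at once if the screw was pressed or wrenched against the thread insert with more than 40 N (contact force between screw and insert above 40 N).
It fails at once if the screw was pressed on the landing with more than 25 N before its lugs had dropped into the slots (z of screw in the frame of well_mouth above 0.0115 m and contact force between screw and insert above 25 N).
It fails at once if the screw was crooked (more than 0.12 rad) while in the well (horizontal distance between screw_tip and well_mouth below 0.013 m and height (world z) of screw_tip below 0.075 m and angle between screw's own z axis and vertical above 0.12 rad).
It fails at once if a bottle was moved by more than 15 mm (distance of any of polish_pink, polish_white, remover from where it was at the start of the episode above 0.015 m).
It also fails if it takes over 72 s, if anything falls off the work surface, if the arm or the gripper's body presses on something with over 40 N, if the wrist force passes 120 N, or if a joint passes its speed limit or range.

ROBOT

A 6-joint arm with a two-finger parallel gripper is mounted at the origin on the work surface. World frame = base frame: x ahead of the robot, y to its left, z up, the work surface at z = 0. Lengths are in m, angles in degrees, forces in N, time in s.
With the tool pointing down it reaches from about 0.325 to 0.85 m from the base axis. Payload 4.4 kg.
Tool frame: the origin (TCP) lies at the very end of the fingers, on their centre line; the grasp point (between the pads) lies 19 mm behind it; z points along the fingers, y is the line along which they close (so a half turn about z gives the same grasp; the last joint's range is limited). The gripper opens to 94 mm and grips with 3 to 60 N. Pads are 16 mm wide; open, the fingers measure 119 mm over their backs; the gripper's body (75 mm by 177 mm) begins 78 mm behind the grasp point.
Start: joints at [-76.576, 11.837, 88.321, -0, 79.842, -8.623], TCP at [0.216, -0.533, 0.205] pointing down, gripper open.
Joint ranges: [-156.59, 156.59], [-49.26, 127.26], [12.9, 141.05], [-63.56, 243.56], [4.71, 150.69], [-161.64, 161.64]. Speed limits (degrees/s): [159.86, 159.86, 180, 180, 180, 180].

INTERFACE

Orientations are given as a 3x3 rotation matrix whose columns are the frame's x, y, z axes.
In Python, from cell import env gives the robot as it stands.
- The arm moves only by the shell command python3 -m jog 'ROWS' [FORCE]. ROWS is text: rows parted by semicolons, each of 7 numbers parted by spaces: the turn, a rotation vector about the tool's x, y, z in degrees, then the shift along the tool's x, y, z in mm, then the finger opening in mm, from 0 to 94. In form: rx ry rz dx dy dz hand; .... A call has 1 to 8 rows; each row is the pose to reach, as a shift and turn from the pose commanded when the call began, along the tool's axes at that moment; what a row does not reach only later rows make up. A row lasts 1/8 s, in which the tool goes at most 62.5 mm and 10.7 degrees, less where a joint would pass 70% of its speed; a pose out of reach is approached as far as the arm can. A call with a gripper value outside its range is refused whole. The fingers move at their own pace and stop on an object; FORCE is the grip in N (left out, the last holds). Time passes only in rows, so rows that repeat a pose let the fingers close. It gives the time, the measured TCP pose, the force, the opening and the grip force at its end, in the units of the state.
- env.state(): the state, without advancing time (a new reading comes with each control period).
- env.read_camera(name): name is "side" or "top" or "wrist"; returns the picture (420x560x3 uint8, red, green, blue); there is no depth.
- env.calibration(name): a dict with "camera_matrix" (3x3 intrinsics, pixels), "rvec" (rotation vector, rad) and "tvec" (3), from world to camera coordinates, as OpenCV has them. Camera axes: x right, y down, z forward; pixel columns grow to the right and rows downward; lengths in m; the calibration is good to about 2 mm. A picture is of the moment at which its call begins: read the wrist's pose just before it. calibration takes no time and is no camera call; for the wrist camera it gives the pose at the moment of the call.
- env.finish_job(): hands the job in; it is judged then, once.
The state is a dict: "t": time; "qpos": joint angles; "dq": joint speeds; "effort": joint torques, N m; "tool_pos": TCP position; "tool_rot": TCP orientation; "force": force on the tool from outside, world axes, zero at the start; "torque": the same for the moment, N m; "finger_gap": opening from 0.0 (shut) to 1.0 (fully open); "gripper_force": force on a finger pad.
Only numpy, scipy, OpenCV 4.12 (cv2) and the standard library are available. Lean on these libraries where they do the work, as an engineer would, in place of code of your own. Each camera call takes 0.05 s, during which the arm holds its last target. There are 200 camera calls.

## Working session

There is one attempt and no reset: what is moved stays moved. The work goes in short steps, Python scripts to look and compute and a shell command to move; the robot and the scene stay as the last step left them, time stands still between calls to the robot, and variables do not carry over. Pictures are saved under pics/ and viewed, at most 10 in all, crops included, and the job is handed in when it is done.

```bash
mkdir -p pics; ls; cat > h.py <<'E'
import numpy as np,cv2
from cell import env
def cal(n):
    c=env.calibration(n);K=np.array(c["camera_matrix"]);R=cv2.Rodrigues(np.array(c["rvec"],float))[0];return K,R,np.array(c["tvec"],float).ravel()
def ray(n,u,v,c=None):
    K,R,t=c or cal(n);d=R.T@np.linalg.solve(K,[u,v,1.]);return -R.T@t,d
def onz(n,u,v,z,c=None):
    o,d=ray(n,u,v,c);return o+d*(z-o[2])/d[2]
def proj(n,p,c=None):
    K,R,t=c or cal(n);q=K@(R@np.array(p,float)+t);return q[:2]/q[2]
E
python3 - <<'E'
from h import *
s=env.state();print(s)
ims=[]
for n in["top","side"]:
    im=env.read_camera(n)[:,:,::-1];cv2.imwrite(f"pics/{n}0.png",im)
    K,R,t=cal(n);print(n,K.tolist(),-R.T@t,R[2])
E
```

```text
pics
{'t': 0.0, 'qpos': array([-7.65742200e+01,  1.18858213e+01,  8.84018156e+01,  6.15897241e-05,
        7.98417269e+01, -8.62401208e+00]), 'dq': array([-0.00086507,  0.09448707, -0.02001132, -0.05978083, -0.04519783,
       -0.04852978]), 'effort': array([ 8.46328130e-04, -3.70877767e+01, -2.81414884e+01,  6.98158261e-02,
        3.59596708e-02, -1.72076393e-04]), 'tool_pos': array([ 0.21565728, -0.53217487,  0.20429993]), 'tool_rot': array([[ 9.26858118e-01,  3.75411447e-01, -5.23204731e-04],
       [ 3.75411658e-01, -9.26855578e-01,  2.19636566e-03],
       [ 3.39605586e-04, -2.23213650e-03, -9.99997451e-01]]), 'force': array([ 0.63008247, -0.40149312, -0.34778207]), 'torque': array([ 0.00815809, -0.02185387,  0.0288623 ]), 'gripper_force': 0.0, 'finger_gap': 0.9991482845214475}
top [[411.0991703844247, 0.0, 285.3655452345009], [0.0, 411.0991703844247, 217.16917547185176], [0.0, 0.0, 1.0]] [ 0.38957205 -0.00386539  0.73920036] [ 0.17516372 -0.01313911 -0.98445164]
side [[493.1283145258848, 0.0, 279.98370947166507], [0.0, 493.1283145258848, 209.7807778235826], [0.0, 0.0, 1.0]] [0.27473922 0.40654595 0.63799461] [ 0.3381824  -0.57987674 -0.74119879]
```

View pics/top0.png

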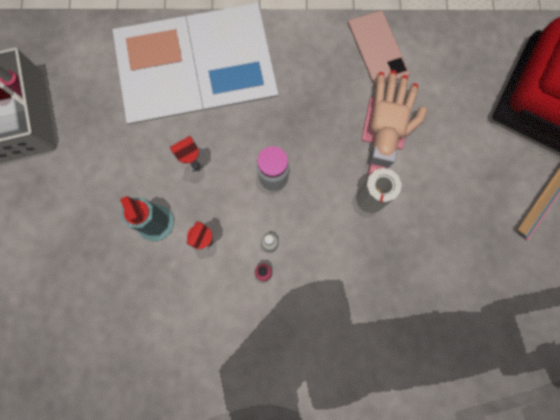

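View pics/side0.png

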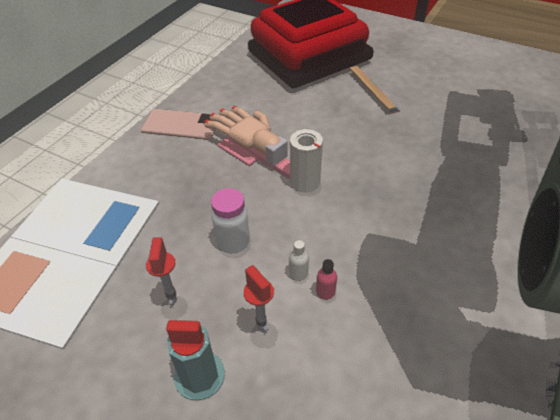

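Both views show the same layout. In the top view the screw meant is the one in the pot at about (135,212), with decoys at (186,152) and (200,236). The well column's rim is at (384,185), and its red mark is at about (381,197).

```bash
python3 - <<'E'
from h import *
for n,(u0,v0,u1,v1) in {"top":(105,180,175,245),"side":(160,310,215,365)}.items():
    im=cv2.imread(f"pics/{n}0.png");h=cv2.cvtColor(im,cv2.COLOR_BGR2HSV)
    m=(((h[...,0]<8)|(h[...,0]>172))&(h[...,1]>130)&(h[...,2]>60)).astype(np.uint8)
    k=np.zeros_like(m);k[v0:v1,u0:u1]=m[v0:v1,u0:u1]
    ys,xs=np.nonzero(k);print(n,xs.min(),xs.max(),ys.min(),ys.max(),xs.mean(),ys.mean(),k.sum())
print("wing top",onz("top",130,207,.136),"flange",onz("top",138,213,.1),onz("side",185,327,.136),"pot foot",onz("top",154,221,0.0),onz("side",197,375,0.))
im=cv2.imread("pics/top0.png");h=cv2.cvtColor(im,cv2.COLOR_BGR2HSV)
m=((h[...,1]<40)&(h[...,2]>150)).astype(np.uint8);k=np.zeros_like(m);k[160:215,360:410]=m[160:215,360:410]
cs=max(cv2.findContours(k,0,2)[0],key=cv2.contourArea);e=cv2.fitEllipse(cv2.convexHull(cs));print("rim",e,onz("top",*e[0],.1))
print("side rim",onz("side",306,143,.1),"mark",onz("top",381,197,.1),onz("side",317,146,.1))
a=cv2.imread("pics/top0.png");s=cv2.imread("pics/side0.png")
R=lambda i,x,y,w,h:cv2.resize(i[y:y+h,x:x+w],(400,400),interpolation=2)
cv2.imwrite("pics/c.png",np.hstack([R(a,105,180,70,70),R(a,350,155,70,70)]))
E
```

```text
top 121 147 197 223 134.1514563106796 210.2 515
side 167 203 321 355 185.06225296442688 336.30731225296444 1012
wing top [0.51368156 0.21949976 0.136     ] flange [0.51137016 0.21972639 0.1       ] [0.51149672 0.22145534 0.136     ] pot foot [0.51546288 0.22496172 0.        ] [0.51842722 0.22166945 0.        ]
rim ((391.5147705078125, 182.6692657470703), (46.43110275268555, 48.4660758972168), 32.067996978759766) [ 0.55864261 -0.18360097  0.1       ]
side rim [ 0.55521343 -0.16678155  0.1       ] mark [ 0.53512095 -0.16548159  0.1       ] [ 0.5355629  -0.16850515  0.1       ]
```

View pics/c.png

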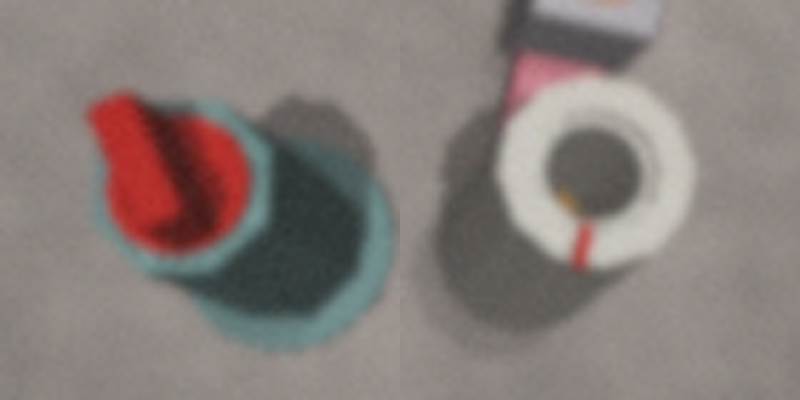

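```bash
python3 -m jog '0 0 -20 55 -58 -56 94; 0 0 -30 104 -110 -56 94; 0 0 -40 140 -148 -56 60; 0 0 -50 180 -190 -56 60; 0 0 -60 220 -232 -56 60; 0 0 -70 250 -264 -56 60; 0 0 -80 277 -293 -56 60; 0 0 -80 277 -293 -56 60'; python3 - <<'E'
from h import *
K,R,t=cal("wrist");s=env.state();T=s["tool_rot"];print(s["qpos"],s["tool_pos"],np.degrees(np.arctan2(T[1,0],T[0,0])))
print("cam in tool",T.T@(-R.T@t-s["tool_pos"]),(R@T).round(2).tolist(),K[0,0])
d=np.array([.512,.221,.27])-s["tool_pos"];print(T.T@d*1000)
E
```

```text
t: 1.1
tool_pos: [0.3629, -0.1545, 0.2611]
tool_rot: [[-0.217, 0.976, -0.0], [0.976, 0.217, 0.001], [0.001, 0.0, -1.0]]
force: [-0.4, -0.7, 1.2]
finger_gap: 0.635
gripper_force: 0.0
[-3.57183961e+01 -1.38002983e+01  1.06975771e+02  3.48252151e-02
  8.68594549e+01 -4.82700616e+01] [ 0.36292491 -0.154538    0.26110025] 102.54974813588012
cam in tool [ 0.06631713  0.0009116  -0.17933579] [[0.0, 1.0, -0.0], [-0.97, 0.0, -0.23], [-0.23, 0.0, 0.97]] 292.3331633338032
[334.18094259 227.11335529  -8.60201371]
```

```bash
python3 -m jog '0 0 -11 48 32 -8 60; 0 0 -21 96 65 -8 60; 0 0 -32 143 97 -8 60; 0 0 -42 191 130 -8 60; 0 0 -53 239 162 -8 60; 0 0 -64 287 195 -8 60; 0 0 -75 334 227 -8 60; 0 0 -85 334 227 -8 60' >/dev/null; python3 -m jog '0 0 -9 0 0 0 60; 0 0 -17 0 0 0 60;0 0 -17 0 0 0 60;0 0 -17 0 0 0 60'; python3 - <<'E'
from h import *
s=env.state();c=cal("wrist");im=env.read_camera("wrist")[:,:,::-1];cv2.imwrite("pics/w1.png",im);np.savez("w1.npz",R=c[1],t=c[2],K=c[0])
print(s["qpos"],proj("wrist",[.512,.221,.136],c))
E
```

```text
t: 2.6
tool_pos: [0.5147, 0.2165, 0.2691]
tool_rot: [[-0.914, -0.405, -0.001], [-0.405, 0.914, -0.0], [0.001, 0.0, -1.0]]
force: [-0.5, 0.4, 0.1]
finger_gap: 0.64
gripper_force: 0.0
[ 1.39350092e+01  7.39911200e+00  8.59301218e+01 -4.05852955e-04
  8.67079941e+01 -9.99654573e+01] [286.7535563  204.04891269]
```

View pics/w1.png

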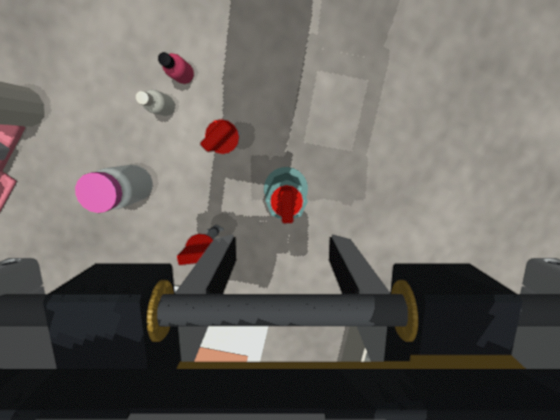

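The wrist view shows the screw in its pot at (287,204), with the wing running almost straight down the image. I'll take a closer crop.

```bash
python3 - <<'E'
import cv2
im=cv2.imread("pics/w1.png");cv2.imwrite("pics/w1c.png",cv2.resize(im[165:230,255:320],(585,585),interpolation=2))
E
```

```text
(no output)
```

View pics/w1c.png

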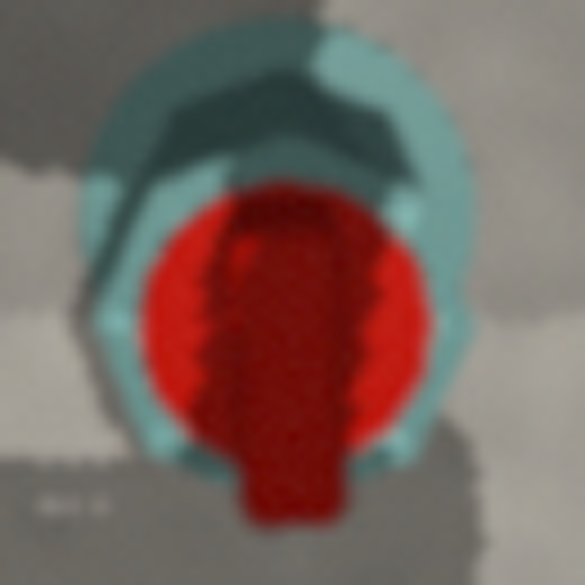

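```bash
python3 - <<'E'
from h import *
f=np.load("w1.npz");c=(f["K"],f["R"],f["t"])
P=lambda u,v,z:onz("w",255+u/9-.5,165+v/9-.5,z,c)
C=P(288,327,.102);print(C,[np.linalg.norm(P(u,v,.102)-C) for u,v in((143,327),(432,327),(288,182))])
E=P(295,522,.136);d=E-C;print(E,np.linalg.norm(d[:2]),np.degrees(np.arctan2(d[1],d[0])))
for u in(246,345):
  print(P(u,510,.136))
s=env.state();T=s["tool_rot"];print(T.T@(C-s["tool_pos"])*1000, np.degrees(np.arctan2(T[1,0],T[0,0])))
E
```

```text
[0.51470053 0.22247049 0.102     ] [np.float64(0.019442289878835468), np.float64(0.019309102587916408), np.float64(0.01954331397877001)]
[0.53079476 0.23007172 0.136     ] 0.017798959223186667 25.28113728416786
[0.53184633 0.22394075 0.136     ]
[0.52690509 0.23506238 0.136     ]
[ -2.44764761   5.46671428 167.25226553] -156.07850070842838
```

```bash
python3 -m jog '0 0 -1 -2 5 50 45; 0 0 -1 -2 5 100 45; 0 0 -1 -2 5 130 45; 0 0 -1 -2 5 150 45; 0 0 -1 -2 5 163 45; 0 0 -1 -2 5 163 45; 0 0 -1 -2 5 163 45' 15; python3 -m jog '0 0 0 0 0 0 25;0 0 0 0 0 0 10;0 0 0 0 0 0 10; 0 0 0 0 0 0 10;0 0 0 0 0 0 10' 25
```

```text
t: 3.52
tool_pos: [0.5156, 0.2222, 0.1076]
tool_rot: [[-0.906, -0.423, 0.002], [-0.423, 0.906, 0.001], [-0.002, -0.0, -1.0]]
force: [0.6, 0.4, 0.2]
finger_gap: 0.479
gripper_force: 0.0
t: 4.15
tool_pos: [0.5148, 0.2221, 0.1067]
tool_rot: [[-0.906, -0.423, 0.0], [-0.423, 0.906, 0.0], [-0.0, 0.0, -1.0]]
force: [-0.5, 0.6, 2.5]
finger_gap: 0.149
gripper_force: 24.9
```

```bash
python3 -m jog '0 0 0 0 0 -30 10;0 0 0 0 0 -70 10;0 0 0 0 0 -110 10;0 0 0 0 0 -150 10;0 0 0 0 0 -170 10;0 0 0 0 0 -170 10'; python3 - <<'E'
from h import *
W=onz("top",384.3-.5,185.6-.5,.1);M=onz("top",381.6,197.4,.1);print("well",W,M,np.linalg.norm(W-M))
d=W-M;sx=np.degrees(np.arctan2(d[1],d[0]));print("sx",sx)
s=env.state();T=s["tool_rot"];print(s["tool_pos"],T.T@(W+[.07,.06,.18]-s["tool_pos"])*1000)
E
```

```text
t: 4.9
tool_pos: [0.5156, 0.2223, 0.278]
tool_rot: [[-0.906, -0.423, 0.003], [-0.423, 0.906, 0.001], [-0.003, -0.001, -1.0]]
force: [-0.8, -0.2, -1.1]
finger_gap: 0.146
gripper_force: 25.0
well [ 0.55467908 -0.17095251  0.1       ] [ 0.53446112 -0.16641084  0.1       ] 0.02072179250945712
sx -12.66047614560984
[0.51558573 0.22227026 0.27803215] [  42.08192903 -348.09221887   -1.88735872]
```

```bash
python3 -m jog '0 0 0 5 -45 -2 10; 0 0 0 12 -100 -2 10; 0 0 -3 18 -155 -2 10; 0 0 -6 25 -210 -2 10; 0 0 -9 31 -260 -2 10; 0 0 -11 37 -310 -2 10; 0 0 -13 42 -348 -2 10; 0 0 -13 42 -348 -2 10'; python3 -m jog '0 0 0 0 0 0 10;0 0 0 0 0 0 10'; python3 - <<'E'
from h import *
c=cal("wrist");im=env.read_camera("wrist")[:,:,::-1];np.savez("w2.npz",R=c[1],t=c[2],K=c[0])
print(env.state()["qpos"]);p=proj("wrist",[.5547,-.171,.1],c);print(p)
x,y=(p-40).astype(int);x=max(x,0);y=max(y,0);print(x,y)
b=cv2.resize(im[y:y+80,x:x+80],(420,420),interpolation=2)
cv2.imwrite("pics/w2.png",np.hstack([cv2.resize(im,(370,278)),np.zeros((278,4,3),np.uint8)]) if 0 else np.hstack([cv2.copyMakeBorder(cv2.resize(im,(370,278)),0,142,0,0,0),b]))
E
```

```text
t: 5.9
tool_pos: [0.623, -0.1137, 0.2751]
tool_rot: [[-0.79, -0.613, -0.005], [-0.613, 0.79, 0.001], [0.003, 0.004, -1.0]]
force: [-0.9, 0.1, -2.0]
finger_gap: 0.15
gripper_force: 25.0
t: 6.15
tool_pos: [0.6233, -0.1096, 0.2778]
tool_rot: [[-0.787, -0.617, -0.001], [-0.617, 0.787, 0.001], [0.0, 0.001, -1.0]]
force: [-0.1, 0.2, -1.8]
finger_gap: 0.149
gripper_force: 25.0
[-1.78097119e+01  1.64366660e+01  7.41427742e+01  1.37942081e-02
  8.94643455e+01 -1.45922655e+02]
[276.98978624 119.82518396]
236 79
```

View pics/w2.png

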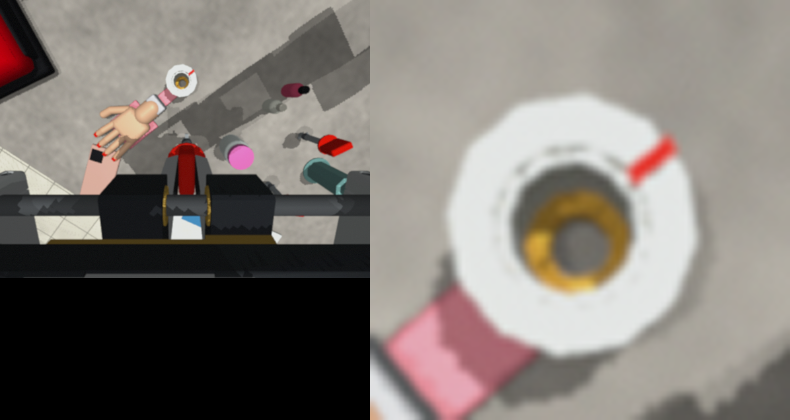

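```bash
python3 - <<'E'
from h import *
f=np.load("w2.npz");c=(f["K"],f["R"],f["t"])
P=lambda u,v,z=.1:onz("w",236+(u-370)/5.25-.5,79+v/5.25-.5,z,c)
im=None
C=P(571.5,221);M=P(652,161);print(C,M,[np.linalg.norm(P(*q)-C) for q in((446,221),(697,221),(571,93),(571,147))],np.linalg.norm(M-C),np.degrees(np.arctan2(*(C-M)[[1,0]])))
B=P(582,246,.03);print("hole bottom",B)
s=env.state();T=s["tool_rot"];print(T.T@(np.r_[C[:2],s["tool_pos"][2]]-s["tool_pos"])*1000)
E
```

```text
[ 0.55762427 -0.1733275   0.1       ] [ 0.53662879 -0.16712338  0.1       ] [np.float64(0.027934914636958602), np.float64(0.027941897054722584), np.float64(0.026773504764723448), np.float64(0.01559676213219594)] 0.02189294508000446 -16.462303913944506
hole bottom [ 0.55807319 -0.17170903  0.03      ]
[ 9.10846745e+01 -9.47100572e+00  1.35669012e-02]
```

```bash
python3 -m jog '0 0 0 45 -4 0 10;0 0 0 80 -8 0 10;0 0 0 91 -8.7 0 10;0 0 0 91 -8.7 10 10;0 0 0 91 -8.7 40 10;0 0 0 91 -8.7 65 10;0 0 0 91 -8.7 75 10;0 0 0 91 -8.7 75 10'; python3 -m jog '0 0 0 0 0 0 10;0 0 0 0 0 0 10;0 0 0 0 0 0 10'; python3 - <<'E'
from h import *
c=cal("side");im=env.read_camera("side")[:,:,::-1];t=env.read_camera("top")[:,:,::-1]
R=lambda i,x,y,w,h:cv2.resize(i[y:y+h,x:x+w],(390,390),interpolation=2)
cv2.imwrite("pics/s3.png",np.hstack([R(im,260,70,100,100),R(t,330,130,110,110)]))
E
```

```text
t: 7.2
tool_pos: [0.5574, -0.173, 0.2025]
tool_rot: [[-0.787, -0.617, -0.002], [-0.617, 0.787, 0.001], [0.001, 0.002, -1.0]]
force: [0.3, 0.2, -1.0]
finger_gap: 0.147
gripper_force: 25.0
t: 7.58
tool_pos: [0.5579, -0.1742, 0.2043]
tool_rot: [[-0.788, -0.616, 0.001], [-0.616, 0.788, -0.001], [-0.001, -0.001, -1.0]]
force: [-0.4, 0.7, -2.6]
finger_gap: 0.147
gripper_force: 25.0
```

View pics/s3.png

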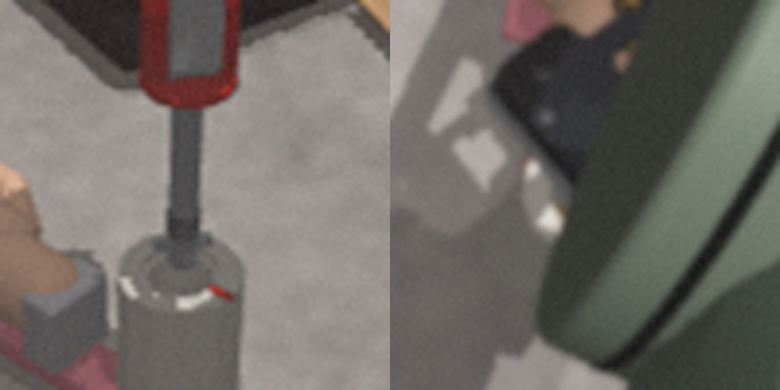

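The side view shows the screw hanging upright over the well, with its tip at (182,266) and the rim centred near (182,270), so it is well aligned. Next I lower it gently.

```bash
python3 -m jog '0 0 0 0 0 4 10;0 0 0 0 0 8 10;0 0 0 0 0 12 10;0 0 0 0 0 15 10;0 0 0 0 0 18 10;0 0 0 0 0 18 10;0 0 0 0 0 18 10'; python3 -m jog '0 0 0 0 0 4 10;0 0 0 0 0 8 10;0 0 0 0 0 12 10;0 0 0 0 0 16 10;0 0 0 0 0 16 10;0 0 0 0 0 16 10'
```

```text
t: 8.55
tool_pos: [0.5576, -0.1741, 0.1856]
tool_rot: [[-0.788, -0.616, 0.0], [-0.616, 0.788, -0.0], [-0.0, -0.0, -1.0]]
force: [0.8, -0.4, -1.6]
finger_gap: 0.146
gripper_force: 25.0
t: 9.3
tool_pos: [0.5575, -0.1741, 0.1695]
tool_rot: [[-0.788, -0.616, 0.0], [-0.616, 0.788, -0.0], [-0.0, -0.0, -1.0]]
force: [0.6, -0.4, -1.6]
finger_gap: 0.146
gripper_force: 25.0
```

```bash
python3 -m jog '0 0 0 0 0 6 10;0 0 0 0 0 12 10;0 0 0 0 0 18 10;0 0 0 0 0 24 10;0 0 0 0 0 30 10;0 0 0 0 0 30 10;0 0 0 0 0 30 10'; python3 -m jog '0 0 0 0 0 3 10;0 0 0 0 0 6 10;0 0 0 0 0 9 10;0 0 0 0 0 12 10;0 0 0 0 0 14 10;0 0 0 0 0 14 10;0 0 0 0 0 14 10'
```

```text
t: 10.18
tool_pos: [0.5576, -0.1741, 0.1396]
tool_rot: [[-0.788, -0.616, 0.0], [-0.616, 0.788, -0.0], [-0.0, -0.0, -1.0]]
force: [-0.2, -0.1, -1.6]
finger_gap: 0.145
gripper_force: 25.0
t: 11.05
tool_pos: [0.5575, -0.1741, 0.1256]
tool_rot: [[-0.788, -0.616, 0.0], [-0.616, 0.788, -0.0], [-0.0, -0.0, -1.0]]
force: [-0.3, 0.2, -0.8]
finger_gap: 0.144
gripper_force: 25.0
```

```bash
python3 -m jog '0 0 0 0 0 1 10;0 0 0 0 0 2 10;0 0 0 0 0 2 10;0 0 0 0 0 2 10'; python3 -m jog '0 0 0 0 0 1 10;0 0 0 0 0 1 10;0 0 0 0 0 1 10';python3 -m jog '0 0 0 0 0 0.7 10;0 0 0 0 0 0.7 10;0 0 0 0 0 0.7 10'
```

```text
t: 11.55
tool_pos: [0.5574, -0.174, 0.1234]
tool_rot: [[-0.788, -0.616, -0.0], [-0.616, 0.788, 0.0], [-0.0, 0.0, -1.0]]
force: [-0.6, 0.7, -1.7]
finger_gap: 0.149
gripper_force: 25.0
t: 11.92
tool_pos: [0.5574, -0.174, 0.1224]
tool_rot: [[-0.788, -0.616, -0.0], [-0.616, 0.788, 0.0], [0.0, 0.0, -1.0]]
force: [-0.9, 0.3, -2.0]
finger_gap: 0.145
gripper_force: 25.0
t: 12.3
tool_pos: [0.5575, -0.174, 0.1217]
tool_rot: [[-0.788, -0.616, 0.0], [-0.616, 0.788, 0.0], [-0.0, -0.0, -1.0]]
force: [0.9, -0.2, -1.4]
finger_gap: 0.148
gripper_force: 25.0
```

```bash
python3 -m jog '0 0 0 0 0 0.7 10;0 0 0 0 0 0.7 10;0 0 0 0 0 0.7 10'; python3 -m jog '0 0 0 0 0 0.7 10;0 0 0 0 0 0.7 10;0 0 0 0 0 0.7 10';
```

```text
t: 12.68
tool_pos: [0.5576, -0.1741, 0.1217]
tool_rot: [[-0.788, -0.616, 0.0], [-0.616, 0.788, -0.0], [-0.0, -0.0, -1.0]]
force: [-1.1, 0.5, 3.2]
finger_gap: 0.145
gripper_force: 25.0
t: 13.05
tool_pos: [0.5577, -0.1741, 0.1216]
tool_rot: [[-0.788, -0.616, 0.001], [-0.616, 0.788, -0.0], [-0.0, -0.001, -1.0]]
force: [-2.3, 1.8, 6.2]
finger_gap: 0.144
gripper_force: 25.0
```

```bash
cat > chk.py <<'E'
import sys,numpy as np
from cell import env
s=env.state();T=s["tool_rot"];z=s["tool_pos"][2]
print("yaw %.1f z %.4f F %s Tz %.2f gap %.3f t %.1f xy %s"%(np.degrees(np.arctan2(T[1,0],T[0,0]))%360,z,s["force"].round(1),s["torque"][2],s["finger_gap"]*94,s["t"],s["tool_pos"][:2].round(4)))
sys.exit(0 if z>float(sys.argv[1]) and s["force"][2]>1 and abs(s["torque"][2])<.25 else 1)
E
python3 chk.py .1208 && python3 -m jog '0 0 3 0 0 0 10;0 0 6 0 0 0 10;0 0 6 0 0 0 10' >/dev/null; python3 chk.py .1208 &&  python3 -m jog '0 0 3 0 0 0 10;0 0 6 0 0 0 10;0 0 6 0 0 0 10' >/dev/null; python3 chk.py .1208
```

```text
yaw 218.0 z 0.1216 F [-2.3  1.8  6.2] Tz 0.02 gap 13.577 t 13.1 xy [ 0.5577 -0.1741]
yaw 212.0 z 0.1216 F [-1.   0.3  5.9] Tz 0.08 gap 13.908 t 13.4 xy [ 0.5583 -0.1744]
yaw 206.0 z 0.1216 F [-0.4  0.8  5.8] Tz -0.04 gap 13.738 t 13.8 xy [ 0.5585 -0.1743]
```

```bash
for i in 1; do python3 chk.py .1208 && python3 -m jog '0 0 3 0 0 0 10;0 0 6 0 0 0 10;0 0 6 0 0 0 10' >/dev/null && python3 chk.py .1208 &&  python3 -m jog '0 0 3 0 0 0 10;0 0 6 0 0 0 10;0 0 6 0 0 0 10' >/dev/null && python3 chk.py .1208 &&  python3 -m jog '0 0 3 0 0 0 10;0 0 6 0 0 0 10;0 0 6 0 0 0 10' >/dev/null && python3 chk.py .1208 &&  python3 -m jog '0 0 3 0 0 0 10;0 0 6 0 0 0 10;0 0 6 0 0 0 10' >/dev/null && python3 chk.py .1208; done
```

```text
yaw 206.0 z 0.1216 F [-0.4  0.8  5.8] Tz -0.04 gap 13.738 t 13.8 xy [ 0.5585 -0.1743]
yaw 200.0 z 0.1216 F [0.2 1.6 5.3] Tz 0.03 gap 13.709 t 14.2 xy [ 0.5586 -0.1742]
yaw 194.0 z 0.1216 F [-0.1  0.5  5.6] Tz -0.04 gap 13.726 t 14.6 xy [ 0.5587 -0.1742]
yaw 188.0 z 0.1215 F [0.4 0.4 4.8] Tz -0.02 gap 13.686 t 14.9 xy [ 0.5586 -0.1743]
yaw 182.1 z 0.1214 F [-0.3  0.7  4.9] Tz -0.02 gap 13.701 t 15.3 xy [ 0.5586 -0.1743]
```

```bash
python3 -m jog '0 0 3 0 0 0 10;0 0 6 0 0 0 10;0 0 6 0 0 0 10' >/dev/null && python3 chk.py .1208 &&  python3 -m jog '0 0 3 0 0 0 10;0 0 6 0 0 0 10;0 0 6 0 0 0 10' >/dev/null && python3 chk.py .1208 &&  python3 -m jog '0 0 3 0 0 0 10;0 0 6 0 0 0 10;0 0 6 0 0 0 10' >/dev/null && python3 chk.py .1208 &&  python3 -m jog '0 0 3 0 0 0 10;0 0 6 0 0 0 10;0 0 6 0 0 0 10' >/dev/null && python3 chk.py .1208 && python3 -m jog '0 0 3 0 0 0 10;0 0 6 0 0 0 10;0 0 6 0 0 0 10' >/dev/null && python3 chk.py .1208
```

```text
yaw 176.1 z 0.1211 F [-0.1  0.5  5. ] Tz -0.03 gap 13.559 t 15.7 xy [ 0.5584 -0.1743]
yaw 170.1 z 0.1191 F [ 0.   0.6 -1. ] Tz 0.04 gap 13.697 t 16.1 xy [ 0.5566 -0.1736]
```

The lugs have found the slots at a yaw of about 170°. Now I lower through them.

```bash
python3 -m jog '0 0 0 0 0 1 10;0 0 0 0 0 2 10;0 0 0 0 0 2 10' >/dev/null; python3 chk.py .1;  python3 -m jog '0 0 0 0 0 0 10' >/dev/null;python3 chk.py .1
```

```text
yaw 170.0 z 0.1177 F [-0.5  0.8 -2.4] Tz 0.01 gap 13.896 t 16.4 xy [ 0.5569 -0.1736]
yaw 170.0 z 0.1179 F [-0.2  1.6 -1.4] Tz 0.02 gap 13.907 t 16.6 xy [ 0.557  -0.1737]
```

```bash
python3 -m jog '0 0 0 0 0 1 10;0 0 0 0 0 2 10;0 0 0 0 0 3 10;0 0 0 0 0 3 10' >/dev/null; python3 chk.py .1;  python3 -m jog '0 0 0 0 0 0.7 10;0 0 0 0 0 1.5 10;0 0 0 0 0 1.5 10;0 0 0 0 0 1.5 10' >/dev/null;python3 chk.py .1
```

```text
yaw 170.0 z 0.1154 F [ 0.3  1.  -1.3] Tz -0.04 gap 14.106 t 17.1 xy [ 0.5577 -0.174 ]
yaw 170.0 z 0.1138 F [ 0.2  0.1 -2.1] Tz -0.03 gap 13.855 t 17.6 xy [ 0.5575 -0.1742]
```

```bash
python3 -m jog '0 0 0 0 0 0.6 10;0 0 0 0 0 1.2 10;0 0 0 0 0 1.2 10' >/dev/null; python3 chk.py .1;  python3 -m jog '0 0 0 0 0 0.7 10;0 0 0 0 0 0.7 10;0 0 0 0 0 0.7 10' >/dev/null;python3 chk.py .1;
```

```text
yaw 170.0 z 0.1126 F [-0.1  0.9 -1.6] Tz 0.03 gap 14.078 t 17.9 xy [ 0.5574 -0.1741]
yaw 170.0 z 0.1123 F [-0.2  0.9  1.9] Tz -0.04 gap 14.090 t 18.3 xy [ 0.5575 -0.1741]
```

```bash
python3 -m jog '0 0 2 0 0 0.2 10;0 0 5 0 0 0.4 10;0 0 8 0 0 0.6 10;0 0 8 0 0 0.6 10' >/dev/null; python3 chk.py .1 && python3 -m jog '0 0 2 0 0 0.1 10;0 0 5 0 0 0.2 10;0 0 8 0 0 0.36 10;0 0 8 0 0 0.36 10' >/dev/null; python3 chk.py .1
```

```text
yaw 162.0 z 0.1122 F [-0.7  0.7  5.1] Tz -0.03 gap 13.654 t 18.8 xy [ 0.558  -0.1745]
yaw 154.0 z 0.1121 F [-1.   0.5  6.1] Tz 0.03 gap 13.707 t 19.3 xy [ 0.5583 -0.1745]
```

```bash
python3 -m jog '0 0 3 0 0 0 10;0 0 6 0 0 0 10;0 0 6 0 0 0 10' >/dev/null; python3 chk.py .1 && python3 -m jog '0 0 3 0 0 0.1 10;0 0 6 0 0 0.2 10;0 0 6 0 0 0.2 10' >/dev/null; python3 chk.py .1
```

```text
yaw 148.0 z 0.1121 F [-0.2  1.2  6. ] Tz 0.05 gap 14.043 t 19.7 xy [ 0.5583 -0.1745]
yaw 142.0 z 0.1120 F [-1.3  0.7  6.5] Tz 0.02 gap 13.776 t 20.1 xy [ 0.5583 -0.1745]
```

```bash
python3 -m jog '0 0 4 0 0 0 10;0 0 8 0 0 0 10;0 0 8 0 0 0 10' >/dev/null; python3 chk.py .1 && python3 -m jog '0 0 4 0 0 0 10;0 0 8 0 0 0 10;0 0 8 0 0 0 10' >/dev/null; python3 chk.py .1; python3 - <<'E'
from h import *
im=env.read_camera("side")[:,:,::-1];w=env.read_camera("wrist")[:,:,::-1]
R=lambda i,x,y,w,h:cv2.resize(i[y:y+h,x:x+w],(390,390),interpolation=2)
cv2.imwrite("pics/s4.png",np.hstack([R(im,256,80,100,100),R(w,190,170,180,180)]))
E
```

```text
yaw 134.0 z 0.1116 F [-0.6  0.7  4.5] Tz 0.01 gap 13.534 t 20.4 xy [ 0.5581 -0.1746]
yaw 126.1 z 0.1109 F [1.1 0.2 1.7] Tz -0.02 gap 13.877 t 20.8 xy [ 0.5579 -0.1743]
```

View pics/s4.png

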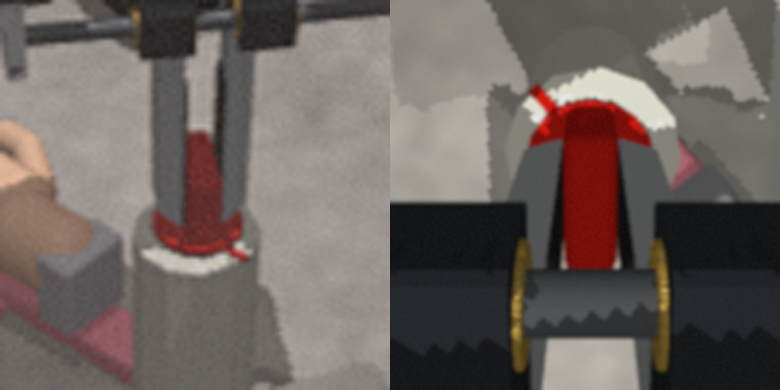

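The pictures show the screw upright, the wing flat between the pads, and the flange just above the rim. The thread is pulling it down, so I follow it.

```bash
python3 -m jog '0 0 3 0 0 0.5 10;0 0 6 0 0 0.9 10;0 0 6 0 0 0.9 10' >/dev/null; python3 chk.py .1 ; python3 -m jog '0 0 3 0 0 0.2 10;0 0 6 0 0 0.4 10;0 0 6 0 0 0.4 10' >/dev/null; python3 chk.py .1
```

```text
yaw 120.1 z 0.1104 F [0.4 0.1 5.1] Tz -0.03 gap 13.411 t 21.3 xy [ 0.5578 -0.1744]
yaw 114.1 z 0.1101 F [-1.  -0.7  5.2] Tz -0.03 gap 13.770 t 21.6 xy [ 0.5575 -0.1745]
```

```bash
python3 -m jog '0 0 3 0 0 0.15 10;0 0 6 0 0 0.3 10;0 0 6 0 0 0.3 10' >/dev/null; python3 chk.py .1 && python3 -m jog '0 0 3 0 0 0.15 10;0 0 6 0 0 0.3 10;0 0 6 0 0 0.3 10' >/dev/null; python3 chk.py .1 && python3 -m jog '0 0 3 0 0 0.15 10;0 0 6 0 0 0.3 10;0 0 6 0 0 0.3 10' >/dev/null; python3 chk.py .1
```

```text
yaw 108.1 z 0.1096 F [-1.1 -0.4  5.2] Tz 0.04 gap 13.718 t 22.0 xy [ 0.5575 -0.1744]
yaw 102.1 z 0.1093 F [-1.1  0.5  4.5] Tz -0.03 gap 14.034 t 22.4 xy [ 0.5573 -0.1744]
yaw 96.1 z 0.1089 F [-0.7 -0.4  5.7] Tz -0.02 gap 13.550 t 22.8 xy [ 0.5573 -0.1744]
```

```bash
python3 -m jog '0 0 3 0 0 0.15 10;0 0 5 0 0 0.2 10;0 0 5 0 0 0.2 10' >/dev/null; python3 chk.py .1 && python3 -m jog '0 0 2 0 0 0.1 10;0 0 4 0 0 0.1 10;0 0 4 0 0 0.1 10' >/dev/null; python3 chk.py .1 && python3 -m jog '0 0 1 0 0 0 10;0 0 3 0 0 0 10;0 0 3 0 0 0 10' >/dev/null; python3 chk.py .1
```

```text
yaw 91.1 z 0.1088 F [-1.3  0.   4.7] Tz -0.02 gap 13.879 t 23.1 xy [ 0.5574 -0.1743]
yaw 87.1 z 0.1087 F [-1.1  0.3  5.6] Tz -0.03 gap 13.959 t 23.5 xy [ 0.5573 -0.1742]
yaw 84.1 z 0.1087 F [-0.6 -0.6  5.8] Tz -0.02 gap 13.778 t 23.9 xy [ 0.5573 -0.1741]
```

```bash
python3 -m jog '0 0 1.5 0 0 0 10;0 0 3 0 0 0 10;0 0 3 0 0 0 10' >/dev/null; python3 chk.py .1 && python3 -m jog '0 0 1 0 0 0 10;0 0 2 0 0 0 10;0 0 2 0 0 0 10' >/dev/null; python3 chk.py .1
```

```text
yaw 81.1 z 0.1087 F [-0.4  0.6  5.7] Tz -0.03 gap 14.019 t 24.3 xy [ 0.5574 -0.1741]
yaw 79.1 z 0.1087 F [-2.1  0.9  6. ] Tz 0.00 gap 14.144 t 24.6 xy [ 0.5574 -0.1741]
```

```bash
python3 -m jog '0 0 0 0 0 -0.5 10;0 0 0 0 0 -1 10;0 0 0 0 0 -1 10' 8 >/dev/null; python3 chk.py .1;  python3 -m jog '0 0 0 0 0 0 20;0 0 0 0 0 0 40;0 0 0 0 0 0 40;0 0 0 0 0 0 40;0 0 0 0 0 -20 40;0 0 0 0 0 -60 40;0 0 0 0 0 -110 40;0 0 0 0 0 -110 40'; python3 -m jog '0 0 0 -60 0 0 40;0 0 0 -120 0 0 40;0 0 0 -120 0 0 40'; python3 - <<'E'
from h import *
im=env.read_camera("side")[:,:,::-1];w=env.read_camera("top")[:,:,::-1]
R=lambda i,x,y,w,h:cv2.resize(i[y:y+h,x:x+w],(390,390),interpolation=2)
cv2.imwrite("pics/s5.png",np.hstack([R(im,256,80,100,100),R(w,345,145,80,80)]))
E
```

```text
yaw 79.0 z 0.1087 F [ 0.1 -0.6 -0.3] Tz -0.06 gap 14.047 t 25.0 xy [ 0.5573 -0.174 ]
t: 26.02
tool_pos: [0.5607, -0.1755, 0.2251]
tool_rot: [[0.19, 0.982, 0.01], [0.982, -0.19, -0.005], [-0.003, 0.011, -1.0]]
force: [0.2, 0.0, -0.4]
finger_gap: 0.428
gripper_force: 0.0
t: 26.4
tool_pos: [0.5328, -0.2952, 0.2176]
tool_rot: [[0.196, 0.981, -0.002], [0.981, -0.196, 0.0], [-0.0, -0.002, -1.0]]
force: [-0.2, 1.0, -0.3]
finger_gap: 0.427
gripper_force: 0.0
```

View pics/s5.png

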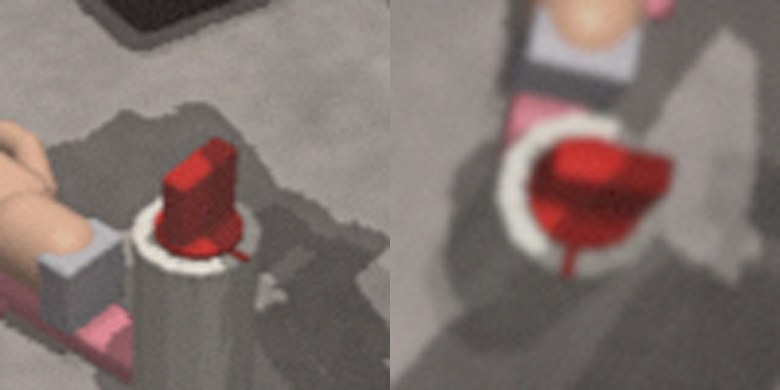

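The screw stands upright and seated, with its flange flat on the rim, and the gripper is clear of it.

```bash
python3 -m jog '0 0 0 -120 0 0 40' >/dev/null; python3 -c "
from cell import env
print(env.finish_job())"
```

```text
the job is handed in; nothing more can be done
None
```

The screw is threaded into the well with its flange resting on the rim and the gripper clear of it, and I handed the job in at about 26.5 s of the 72 s allowed; no verdict was returned.

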